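Set up two flanged tube stubs for tack welding

ROBOT

A 6-joint arm with a two-finger parallel gripper is mounted at the origin on a cart in front of the work surface, level with it; the furniture and walls round the work are solid. World frame = base frame: x ahead of the robot, y to its left, z up, the work surface at z = 0. Lengths are in mm, angles in rad, forces in N, time in s.
With the tool pointing down it reaches from about 275 to 1000 mm from the base axis. Payload 8.4 kg.
Tool frame: the origin (TCP) lies at the very end of the fingers, on their centre line; the grasp point (between the pads) lies 19 mm behind it; z points along the fingers, y is the line along which they close (so a half turn about z gives the same grasp; the last joint's range is limited). The gripper opens to 85 mm and grips with 20 to 120 N. Pads are 22 mm wide; open, the fingers measure 114 mm over their backs; the gripper's body (76 mm by 85 mm) begins 54 mm behind the grasp point. The pads swing forward as they close: fully open they stand 13 mm farther back than shut.
Start: joints at [1.17, 0.353, 1.633, -0, 1.155, -0.002], TCP at [242.694, 575.958, 207.781] pointing down, gripper open.
Joint ranges: [-2.63, 2.63], [-0.92, 2.1], [0.06, 2.66], [-1.3, 4.44], [0, 2.69], [-3.02, 3.02]. Speed limits (rad/s): [2.22, 2.22, 2.79, 3.14, 3.14, 3.14].

INTERFACE

Orientations are given as [roll, pitch, yaw] about the fixed x, y, z axes, in that order (R = Rz(yaw) Ry(pitch) Rx(roll)).
In Python, from rig import sensors, grab_frame, camera_params, order gives the robot as it stands. The module is installed in compiled form; this text tells all that it offers.
- The arm moves only by the tool move_arm, never from a script. Its argument "motion" is a list of rows, each a list of 7 numbers: the turn, a rotation vector about the tool's x, y, z in fractions of the full range, 1 being 2 pi rad, then the shift along the tool's x, y, z in fractions of the full range, 1 being 800 mm, then the finger opening in m, from 0 to 0.0854. A call has 1 to 8 rows; each row is the pose to reach, as a shift and turn from the pose commanded when the call began, along the tool's axes at that moment; what a row does not reach only later rows make up. A row lasts 1/8 s, in which the tool goes at most 62.5 mm and 10.7 degrees, less where a joint would pass 70% of its speed; a pose out of reach is approached as far as the arm can. No shift or turn number may pass 1 either way. A call with a gripper value outside its range is refused whole. The fingers move at their own pace and stop on an object; "grip_force" is the grip in N (left out, the last holds). Time passes only in rows, so rows that repeat a pose let the fingers close. It gives the time, the measured TCP pose, the force, the opening and the grip force at its end, in the units of the state.
- sensors.sense(): the state, without advancing time (a new reading comes with each control period).
- grab_frame(name): name is "side" or "top"; returns (picture, depth): 480x640x3 uint8, red, green, blue; 480x640 float32, mm along the optical axis (not along the pixel's ray), 0 where there is no reading.
- camera_params(name): a dict with "camera_matrix" (3x3 intrinsics, pixels), "k1" (the pictures are not rectified: a ray, as slopes to the right and down, at radius r is drawn at 1 + k1 r^2 times it, then the intrinsics apply), "world_from_camera" (4x4, takes a point from camera to world coordinates). Camera axes: x right, y down, z forward; pixel columns grow to the right and rows downward; lengths in mm; the calibration is good to about 2 mm. A picture is of the moment at which its call begins. camera_params takes no time and is no camera call.
- order.sign_off(): hands the job in; it is judged then, once.
The state is a dict: "clock": time; "qpos": joint angles; "qvel": joint speeds; "joint_efforts": joint torques, N m; "eef_pos": TCP position; "tcp_rot": TCP orientation; "contact_force": force on the tool from outside, world axes, zero at the start; "wrist_torque": the same for the moment, N m; "opening": opening from 0.0 (shut) to 1.0 (fully open); "grasp_force": force on a finger pad.
Only numpy, scipy, OpenCV 4.12 (cv2) and the standard library are available. Lean on these libraries where they do the work, as an engineer would, in place of code of your own. Each camera call takes 0.05 s, during which the arm holds its last target. There are 200 camera calls.

TASK

Set up the two stubs for tack welding from the five parts lying in front of the fixtures, without mixing the materials: lay the dark flange in the black fixture and the bright flange in the aluminium fixture, each flat on its rest buttons with its ears between the pairs of pins, then stand the dark tube upright and centred on the dark flange and the short grey tube upright and centred on the bright flange. Close the top of the grey tube with the orange purge bung, in until its shoulder sits on the rim. Let go of everything, and leave the red magnet square between the fixtures standing where it is.

Things in the scene. Friction and masses are not known exactly. Their poses are not given: they have to be found in the camera images.
- flange_dark: Dark, nearly black steel oval two-bolt flange lying flat, 0.4 kg, 92 (x) x 116 (y, over its two bolt ears) x 10 mm thick; either ear may lead, faces alike. Origin: centre of its underside. Bore 52 mm. At the waist, on its x axis, the metal runs from 26 to 46 mm off centre: it can be pinched there from above, one finger in the bore, the other outside.
- flange_bright: Bright, light grey stainless oval two-bolt flange lying flat, 0.4 kg, 92 (x) x 116 (y, over its two bolt ears) x 10 mm thick; either ear may lead, faces alike. Origin: centre of its underside. Bore 52 mm. At the waist, on its x axis, the metal runs from 26 to 46 mm off centre: it can be pinched there from above, one finger in the bore, the other outside.
- tube_dark: Dark, nearly black steel tube standing on its end, open at both ends, 66 mm outside, 150 mm tall, 0.7 kg. Origin: centre of its lower end, z up the tube.
- tube_bright: Grey stainless tube standing on its end, open at both ends, 67 mm outside, 57 mm inside, 85 mm tall, 0.4 kg. Origin: centre of its lower end, z up the tube.
- bung: Orange tapered purge bung standing on its narrow end, 0.12 kg: taper 36 mm across at the foot, 49 mm at 20 mm up; shoulder 64 mm across, 20 to 26 mm up, rests on the tube's rim; ribbed aluminium grip 26 mm across, 26 to 52 mm up; small brass barb on top, to 64 mm. Origin: centre of its underside, z up; seated it is 65 mm above the tube's lower end.
- nest_black: Black steel flange fixture, fixed to the bench: plate 104 (x) x 144 (y) x 12 mm, 4 rest buttons with tops at 20 mm, 4 bullet-nosed pins 16 mm thick, tops at 36 mm, in pairs at x +-25, y +-55 mm. The pairs embrace the flange's ears with 1.5 mm play (flange y along fixture y, either way); noses lead in 5 mm. Waist sides open for fingers. Origin: centre of its underside.
- nest_alu: Bright aluminium flange fixture, fixed to the bench: plate 104 (x) x 144 (y) x 12 mm, 4 rest buttons with tops at 20 mm, 4 bullet-nosed pins 16 mm thick, tops at 36 mm, in pairs at x +-25, y +-55 mm. The pairs embrace the flange's ears with 1.5 mm play (flange y along fixture y, either way); noses lead in 5 mm. Waist sides open for fingers. Origin: centre of its underside.
- nest_black_seat (a point): Middle of the black fixture's seat, level with the tops of the rest buttons (20 mm above the bench): the centre of the seated flange's underside comes here. Axes as the fixture.
- nest_alu_seat (a point): Middle of the aluminium fixture's seat, level with the tops of the rest buttons (20 mm above the bench): the centre of the seated flange's underside comes here. Axes as the fixture.
- magnet: Bystander, to be left as it stands: red magnet square standing on edge between the two fixtures, 14 mm thick (x), 90 mm long (y), 75 mm tall. Origin: centre of its underside.
There are look-alikes about, which are no part of the job. What is shaped like the tube_bright but blue is not meant.

How it is judged (in metres and radians):
At the end, for the whole second after the job is handed in: Flanges flat on own fixture's buttons: 6 mm, 8.5 deg, height -3/+4 mm; tubes upright (3.4 deg) on their flange (dark on dark, grey on bright), axis within 10 mm, foot 7-14 mm over its underside; bung in grey tube: 7 mm, 4.6 deg, origin 62-69 mm over its foot; all at rest; magnet moved under 20 mm (horizontal distance between flange_dark and nest_black_seat below 0.006 m and z of flange_dark in the frame of nest_black_seat between -0.003 and 0.004 m and angle between each of flange_dark, tube_dark, flange_bright, tube_bright's own z axis and vertical below 0.06 rad and angle between the y axis of flange_dark and the y axis of nest_black, either way round below 0.15 rad and horizontal distance between tube_dark and flange_dark below 0.01 m and z of tube_dark in the frame of flange_dark between 0.007 and 0.014 m and horizontal distance between flange_bright and nest_alu_seat below 0.006 m and z of flange_bright in the frame of nest_alu_seat between -0.003 and 0.004 m and angle between the y axis of flange_bright and the y axis of nest_alu, either way round below 0.15 rad and horizontal distance between tube_bright and flange_bright below 0.01 m and z of tube_bright in the frame of flange_bright between 0.007 and 0.014 m and horizontal distance between bung and tube_bright below 0.007 m and z of bung in the frame of tube_bright between 0.062 and 0.069 m and angle between bung's own z axis and vertical below 0.08 rad and linear speed of each of flange_dark, flange_bright, tube_dark, tube_bright, bung below 0.02 m/s and distance of magnet from where it was at the start of the episode below 0.02 m); the robot touches nothing.
It fails at once if the red magnet square is moved or knocked over by more than 30 mm (distance of magnet from where it was at the start of the episode above 0.03 m).
It also fails if it takes over 138 s, if anything falls off the work surface, if the arm or the gripper's body presses on something with over 40 N, if the wrist force passes 120 N, or if a joint passes its speed limit or range.

## Working session

There is one attempt and no reset: what is moved stays moved. The work goes in short steps, Python scripts to look and compute and a tool call to move; the robot and the scene stay as the last step left them, time stands still between calls to the robot, and variables do not carry over. Pictures are saved under pics/ and viewed, at most 14 in all, crops included, and the job is handed in when it is done.

Besides the shell and the picture viewer there is one more tool, called after "Emit:" as name(argument=value, ...) on one line, values as JSON. move_arm: Moves the arm, as the interface text tells. Its arguments: {"type":"object","properties":{"motion":{"type":"array","items":{"type":"array","items":{"type":"number"}}},"grip_force":{"type":"number"}},"required":["motion"]}

```bash
mkdir -p pics; cat > h.py <<'E'
import numpy as np, cv2
from rig import sensors, grab_frame, camera_params, order
def cloud(name, depth):
    p=camera_params(name); K=np.array(p["camera_matrix"]); k=p["k1"]; T=np.array(p["world_from_camera"])
    v,u=np.mgrid[0:480,0:640].astype(float)
    uv=np.stack([u,v],-1).reshape(-1,1,2)
    r=cv2.undistortPoints(uv,K,np.array([k,0,0,0.])).reshape(480,640,2)
    P=np.dstack([r*depth[...,None],depth])
    return P@T[:3,:3].T+T[:3,3]
def shot(name,tag):
    im,d=grab_frame(name); cv2.imwrite(f"pics/{tag}.png",im[...,::-1]); np.save(f"pics/{tag}.npy",d); return im,d,cloud(name,d)
E
python3 - <<'E'
from h import *
for n in("top","side"):
    im,d,P=shot(n,n+"0"); print(n,camera_params(n))
print(sensors.sense())
E
```

```text
top {'camera_matrix': array([[522.2002957 ,   0.        , 324.61012193],
       [  0.        , 522.2002957 , 235.29128622],
       [  0.        ,   0.        ,   1.        ]]), 'k1': -0.03968992530707369, 'world_from_camera': array([[ 1.73480137e-02, -9.97916026e-01,  6.21502348e-02,
         5.22669608e+02],
       [-9.99819331e-01, -1.68309746e-02,  8.83311365e-03,
        -6.07316592e+01],
       [-7.76865664e-03, -6.22922431e-02, -9.98027717e-01,
         1.46847204e+03],
       [ 0.00000000e+00,  0.00000000e+00,  0.00000000e+00,
         1.00000000e+00]])}
side {'camera_matrix': array([[502.28123473,   0.        , 312.78967351],
       [  0.        , 502.28123473, 246.67719695],
       [  0.        ,   0.        ,   1.        ]]), 'k1': -0.01772705980783666, 'world_from_camera': array([[ 9.98092763e-01, -1.75227449e-02,  5.91928218e-02,
         5.49310039e+02],
       [-5.78232534e-02, -6.01148626e-01,  7.97042534e-01,
        -9.64420947e+02],
       [ 2.16173105e-02, -7.98945107e-01, -6.01015315e-01,
         7.24670613e+02],
       [ 0.00000000e+00,  0.00000000e+00,  0.00000000e+00,
         1.00000000e+00]])}
{'clock': 0.1, 'qpos': array([ 1.16961455e+00,  3.53579201e-01,  1.63405330e+00, -3.02199014e-05,
        1.15518506e+00, -2.37963187e-03]), 'qvel': array([-7.77885670e-04, -1.57312445e-03, -1.59631985e-04,  7.19441705e-05,
       -1.31700165e-03,  2.84069093e-04]), 'joint_efforts': array([-2.97031129e-04, -6.06361699e+01, -3.42819715e+01,  1.36395983e-05,
        3.90058718e-03, -1.49438699e-05]), 'eef_pos': array([242.51965188, 575.54347392, 207.13933598]), 'tcp_rot': array([-3.14036768e+00,  2.47173978e-05,  2.74280274e+00]), 'contact_force': array([-0.42334914,  0.35667653, -0.27595967]), 'wrist_torque': array([-0.04144273, -0.03366977, -0.01299239]), 'grasp_force': 0.0, 'opening': 0.9983076133016409}
```

View pics/top0.png

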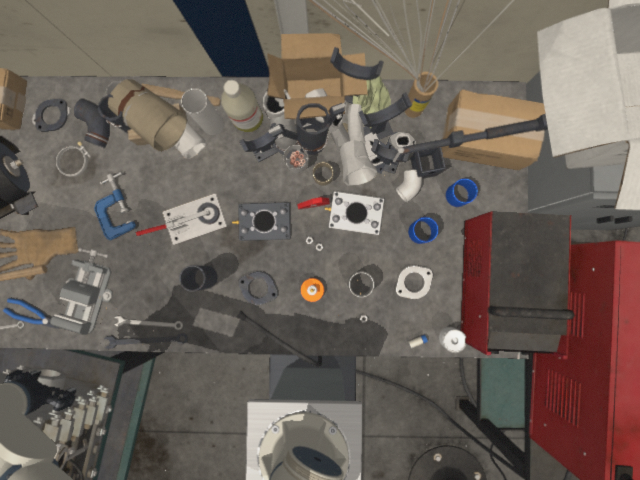

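View pics/side0.png

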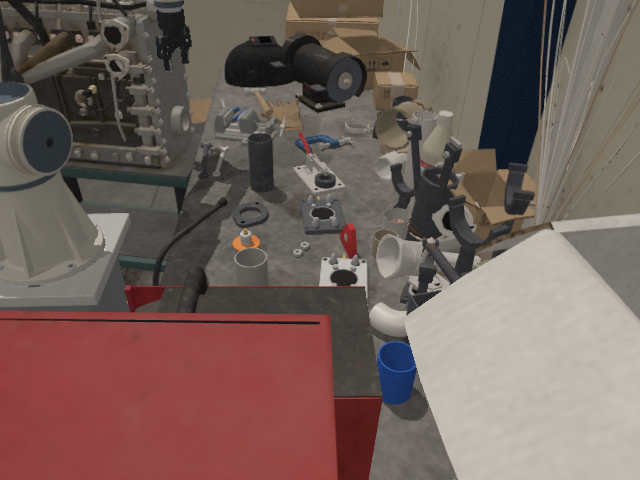

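The top view shows the dark tube (197,278), dark flange (258,287), bung (313,290), grey tube (361,285) and bright flange (413,282). It also shows the black nest (265,220), alu nest (356,213) and magnet (314,202). The side view agrees.

```bash
python3 - <<'E'
import cv2
im=cv2.imread('pics/top0.png'); c=im[180:320,175:445]
c=cv2.resize(c[:, :],None,fx=2.96,fy=2.96,interpolation=cv2.INTER_CUBIC); c=cv2.convertScaleAbs(c,alpha=1.5,beta=15)
cv2.imwrite('pics/crop0.png',c)
import numpy as np
from h import cloud
d=np.load('pics/top0.npy');P=cloud('top',d)
def sel(u0,v0,u1,v1,z0,z1):
    Q=P[v0:v1,u0:u1].reshape(-1,3);return Q[(Q[:,2]>z0)&(Q[:,2]<z1)].astype(np.float32)
for n,b in dict(tubed=(175,255,240,300,140,160),fd=(235,265,285,305,6,14),bungsh=(295,272,332,306,20,32),bunggrip=(295,272,332,306,44,70),tubeb=(342,268,382,302,78,92),fb=(390,258,438,306,6,14),nb=(233,196,296,244,7,16),na=(324,188,388,238,7,16),nbpin=(233,196,296,244,28,42),napin=(324,188,388,238,28,42),mag=(295,190,330,212,60,85)).items():
    Q=sel(*b)
    if len(Q)<4: print(n,len(Q));continue
    r=cv2.minAreaRect(Q[:,:2]); c,R=cv2.minEnclosingCircle(Q[:,:2])
    print(n,len(Q),'zmed %.1f'%np.median(Q[:,2]),'rect',np.round(r[0],1),np.round(r[1],1),round(r[2],1),'circ',np.round(c,1),round(R,1))
Q=P[300:310,330:350].reshape(-1,3);print(np.median(Q,0))
E
```

```text
Traceback (most recent call last):
cv2.error: OpenCV(4.12.0) /io/opencv/modules/imgproc/src/convhull.cpp:143: error: (-215:Assertion failed) total >= 0 && (depth == CV_32F || depth == CV_32S) in function 'convexHull'
```

View pics/crop0.png

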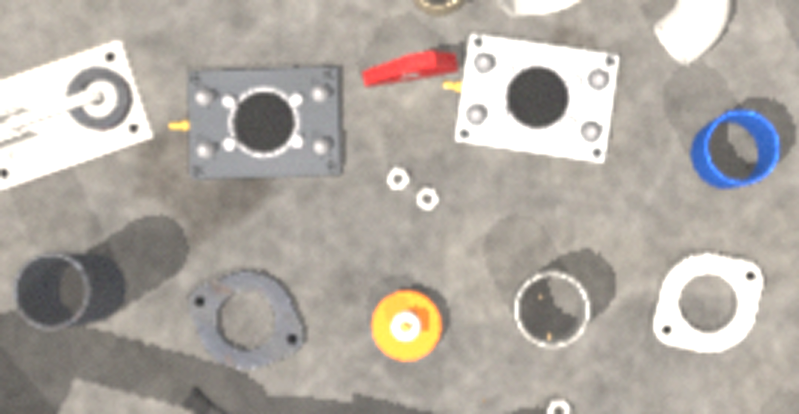

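```bash
python3 - <<'E'
import cv2
import numpy as np
from h import *
d=np.load('pics/top0.npy');P=cloud('top',d)
def sel(u0,v0,u1,v1,z0,z1):
    Q=P[v0:v1,u0:u1].reshape(-1,3);return np.ascontiguousarray(Q[(Q[:,2]>z0)&(Q[:,2]<z1)]).astype(np.float32)
for n,b in dict(tubed=(175,255,240,300,140,160),fd=(235,265,285,305,6,14),bungsh=(295,272,332,306,20,32),bunggrip=(295,272,332,306,44,70),tubeb=(342,268,382,302,78,92),fb=(390,258,438,306,6,14),nb=(233,196,296,244,7,16),na=(324,188,388,238,7,16),mag=(295,190,330,212,60,85)).items():
    Q=sel(*b)
    if len(Q)<4: print(n,len(Q));continue
    q=np.ascontiguousarray(Q[:,:2])
    r=cv2.minAreaRect(q); c,R=cv2.minEnclosingCircle(q)
    print(n,len(Q),'zmed %.1f'%np.median(Q[:,2]),'rect',np.round(r[0],1),np.round(r[1],1),round(r[2],1),'circ',np.round(c,1),round(R,1))
Q=P[300:310,330:350].reshape(-1,3);print(np.median(Q,0))
p=camera_params('top');K=p['camera_matrix'];T=p['world_from_camera']
def ray(u,v,z):
    r=cv2.undistortPoints(np.array([[[u,v]]],float),K,np.array([p['k1'],0,0,0.])).ravel()
    w=T[:3,:3]@np.array([*r,1]);o=T[:3,3];return (o+w*(z-o[2])/w[2])[:2]
def pts(n,L,z):
    X=np.array([ray(175+(a-1)/2.96,180+(b-1)/2.96,z) for a,b in L]);print(n,X.round(1).tolist(),'mean',X.mean(0).round(1),'dir01 deg',np.degrees(np.arctan2(*(X[1]-X[0])[::-1])).round(1));return X
pts('nbpins',[(205,97),(323,92),(204,150),(322,146)],34)
pts('napins',[(485,63),(599,79),(477,115),(592,132)],34)
pts('nbbore',[(264,121)],20);pts('nabore',[(538,97)],12)
pts('fd ears',[(200,301),(292,339)],10);pts('fb ears',[(750,275),(665,329)],10)
pts('fd',[(247,319)],10);pts('fb',[(708,303)],10)
pts('td',[(53,290)],150);pts('tb',[(552,309)],85);pts('bung',[(405,326)],64);pts('bungsh',[(406,326)],26)
E
```

```text
tubed 145 zmed 148.9 rect [489.7 283.9] [63.2 63.7] 1.0 circ [489.9 284.3] 33.1
fd 546 zmed 10.2 rect [473.1 132.1] [108.5 137.6] 1.0 circ [467.4 136. ] 79.4
bungsh 324 zmed 26.1 rect [461.1 -15.7] [60.5 60.9] 1.0 circ [461.7 -15. ] 31.9
bunggrip 71 zmed 52.9 rect [462.2 -15.3] [21.8 24.5] 2.1 circ [462.  -15.1] 12.7
tubeb 94 zmed 84.9 rect [ 480.3 -146.8] [66.  63.7] 0.9 circ [ 480.5 -146.5] 33.6
fb 606 zmed 9.8 rect [ 489.  -297.9] [130.7 131.5] 0.8 circ [ 487.8 -287.3] 78.5
nb 1453 zmed 12.3 rect [655.4 123.5] [132.7 174.8] 0.9 circ [649.8 122.1] 99.4
na 1442 zmed 12.3 rect [ 678.9 -133.4] [137.1 177.3] 2.2 circ [ 682.3 -129.5] 94.9
mag 94 zmed 72.8 rect [702.9 -22.9] [15.  44.6] 12.2 circ [700.1 -23.4] 22.4
[421.92324958 -92.73739965   0.56059085]
nbpins [[671.6, 176.2], [678.0, 65.9], [621.9, 175.8], [627.5, 65.7]] mean [649.8 120.9] dir01 deg -86.6
napins [[707.7, -84.8], [694.5, -191.4], [658.9, -78.1], [644.8, -185.4]] mean [ 676.5 -134.9] dir01 deg -97.1Traceback (most recent call last):
  File "<stdin>", line 22, in <module>
  File "<stdin>", line 19, in pts
IndexError: index 1 is out of bounds for axis 0 with size 1
```

```bash
cat >> h.py <<'E'
_p=camera_params('top')
def ray(u,v,z):
    K=_p['camera_matrix'];T=_p['world_from_camera']
    r=cv2.undistortPoints(np.array([[[u,v]]],float),K,np.array([_p['k1'],0,0,0.])).ravel()
    w=T[:3,:3]@np.array([*r,1]);o=T[:3,3];return (o+w*(z-o[2])/w[2])[:2]
def comp(P,b,z0,z1):
    u0,v0,u1,v1=b;Q=P[v0:v1,u0:u1]
    m=((Q[...,2]>z0)&(Q[...,2]<z1)).astype(np.uint8)
    n,l,s,_=cv2.connectedComponentsWithStats(m,connectivity=4);k=1+np.argmax(s[1:,4])
    q=np.ascontiguousarray(Q[l==k][:,:2]).astype(np.float32)
    r=cv2.minAreaRect(q);h=cv2.convexHull(q);M=cv2.moments(h);c=np.array([M['m10'],M['m01']])/M['m00']
    a=0.5*np.arctan2(2*M['mu11'],M['mu20']-M['mu02'])
    return len(q),'rect',np.round(r[0],1),np.round(r[1],1),round(r[2],1),'hullcentroid',c.round(1),'major deg',np.degrees(a).round(1)
E
python3 - <<'E'
from h import *
P=cloud('top',np.load('pics/top0.npy'))
for n,b in dict(fd=(235,265,285,305,6,14),fb=(390,258,438,306,6,14),nb=(233,196,296,244,7,60),na=(324,188,388,238,7,60)).items(): print(n,*comp(P,b[:4],*b[4:]))
def pts(n,L,z):
    X=np.array([ray(175+(a-1)/2.96,180+(b-1)/2.96,z) for a,b in L]);print(n,X.round(1).tolist(),'mean',X.mean(0).round(1));
    if len(X)>1: print(np.degrees(np.arctan2(*(X[1]-X[0])[::-1])).round(1))
pts('nbbore',[(264,121)],20);pts('nabore',[(538,97)],12)
pts('fd ears',[(200,301),(292,339)],10);pts('fb ears',[(750,275),(665,329)],10)
pts('fd',[(247,319)],10);pts('fb',[(708,303)],10)
pts('td',[(53,290)],150);pts('tb',[(552,309)],85);pts('bung',[(405,326)],64);pts('bungsh',[(406,326)],26)
E
```

```text
fd 493 rect [463.1 137.4] [92.4 93.8] 25.6 hullcentroid [463.3 136.8] major deg 72.3
fb 529 rect [ 486.6 -298.6] [95.8 92.5] 81.3 hullcentroid [ 487.5 -298.7] major deg -60.1
nb 1854 rect [649.7 130.9] [105.6 159.9] 3.1 hullcentroid [649.8 127.3] major deg -85.6
na 1826 rect [ 678.7 -131.1] [151.1 104.3] 82.6 hullcentroid [ 678.3 -132.9] major deg 82.9
nbbore [[651.2, 122.2]] mean [651.2 122.2]
nabore [[679.0, -135.8]] mean [ 679.  -135.8]
fd ears [[480.9, 179.8], [446.9, 92.1]] mean [463.9 135.9]
-111.2
fb ears [[514.3, -337.8], [462.4, -258.2]] mean [ 488.3 -298. ]
123.1
fd [[464.8, 135.0]] mean [464.8 135. ]
fb [[487.4, -298.4]] mean [ 487.4 -298.4]
td [[491.9, 283.0]] mean [491.9 283. ]
tb [[481.5, -147.1]] mean [ 481.5 -147.1]
bung [[463.2, -15.7]] mean [463.2 -15.7]
bungsh [[461.7, -15.4]] mean [461.7 -15.4]
```

```bash
cat > plan.py <<'E'
import sys,numpy as np
# usage: plan.py x,y,z,yawdeg ... : successive tool-frame steps
W=[list(map(float,a.split(','))) for a in sys.argv[1:]]
for a,b in zip(W,W[1:]):
    d=np.subtract(b,a);y=np.radians(a[3]);c,s=np.cos(y),np.sin(y)
    print(b,'turn z %.4f  shift %.4f %.4f %.4f'%(-np.radians(d[3]),(d[0]*c+d[1]*s)/1e3,(d[0]*s-d[1]*c)/1e3,-d[2]/1e3), 'len %.0f'%np.linalg.norm(d[:3]))
E
# dark flange: centre 464,136 y-axis 70 ; nest 650.2,121.3 y-axis 93.1
python3 plan.py 242.7,576,207.8,157.15 431.3,147.9,60,70 431.3,147.9,3,70 431.3,147.9,80,70 615.4,119.4,80,93.1 615.4,119.4,23,93.1
```

```text
[431.3, 147.9, 60.0, 70.0] turn z 1.5211  shift -0.3400 -0.3213 0.1478 len 491
[431.3, 147.9, 3.0, 70.0] turn z -0.0000  shift 0.0000 0.0000 0.0570 len 57
[431.3, 147.9, 80.0, 70.0] turn z -0.0000  shift 0.0000 0.0000 -0.0770 len 77
[615.4, 119.4, 80.0, 93.1] turn z -0.4032  shift 0.0362 0.1827 -0.0000 len 186
[615.4, 119.4, 23.0, 93.1] turn z -0.0000  shift 0.0000 0.0000 0.0570 len 57
```

Units first: shifts go in shares of 800 mm and turns go in shares of 2 pi rad. So -0.3 m / 0.8 = -0.375, -0.29 m / 0.8 = -0.3625, 0.34 rad / 6.2832 = 0.0541.

Emit:
move_arm(motion=[[0, 0, 0.0271, -0.05, -0.0475, 0.0125, 0.036], [0, 0, 0.0541, -0.1, -0.095, 0.025, 0.036], [0, 0, 0.0812, -0.15, -0.1425, 0.0375, 0.036], [0, 0, 0.1082, -0.2, -0.19, 0.05, 0.036], [0, 0, 0.1353, -0.25, -0.2375, 0.0625, 0.036], [0, 0, 0.1623, -0.3, -0.285, 0.075, 0.036], [0, 0, 0.1894, -0.35, -0.3325, 0.0875, 0.036], [0, 0, 0.2165, -0.375, -0.3625, 0.1, 0.036]], grip_force=60)

```text
clock: 1.1
eef_pos: [407.1, 190.0, 127.4]
tcp_rot: [3.142, 0.0, 1.376]
contact_force: [0.1, -0.3, 0.1]
opening: 0.42
grasp_force: 0.0
```

```bash
python3 plan.py 406.5,192.2,127.8,79.23 431.3,147.9,40,70; python3 -c "
from rig import sensors;s=sensors.sense();print(s['eef_pos'],s['tcp_rot'],s['qvel'])"
```

```text
[431.3, 147.9, 40.0, 70.0] turn z 0.1611  shift -0.0389 0.0326 0.0878 len 101
[407.06534091 190.04537037 127.40545252] [3.14157085e+00 2.93274122e-04 1.37564517e+00] [-0.52215236  0.06015506  0.15348076  0.01068273 -0.21486837  0.83233572]
```

To row units: 0.0878 m / 0.8 = 0.1098, 0.0326 m / 0.8 = 0.0408, 0.161 rad / 6.2832 = 0.0256.

Emit:
move_arm(motion=[[0, 0, 0.0127, -0.025, 0.02, 0.0375, 0.036], [0, 0, 0.0256, -0.0488, 0.0408, 0.075, 0.036], [0, 0, 0.0256, -0.0488, 0.0408, 0.1098, 0.036], [0, 0, 0.0256, -0.0488, 0.0408, 0.1098, 0.036], [0, 0, 0.0256, -0.0488, 0.0408, 0.1098, 0.036], [0, 0, 0.0256, -0.0488, 0.0408, 0.1098, 0.036]])

```text
clock: 1.85
eef_pos: [432.0, 148.4, 41.1]
tcp_rot: [3.14, -0.001, 1.222]
contact_force: [-0.0, -0.7, 0.2]
opening: 0.42
grasp_force: 0.0
```

```bash
python3 - <<'E'
from h import *
im,d,P=shot('top','t1')
c=cv2.resize(im[230:330,190:330],None,fx=5,fy=5,interpolation=cv2.INTER_CUBIC);cv2.imwrite('pics/t1c.png',cv2.convertScaleAbs(c,alpha=1.6,beta=15)[...,::-1])
s=sensors.sense();print(s['eef_pos'],s['tcp_rot'])
E
```

```text
[431.93251211 148.32323109  41.02557355] [ 3.14012443e+00 -1.16475946e-03  1.22242427e+00]
```

View pics/t1c.png

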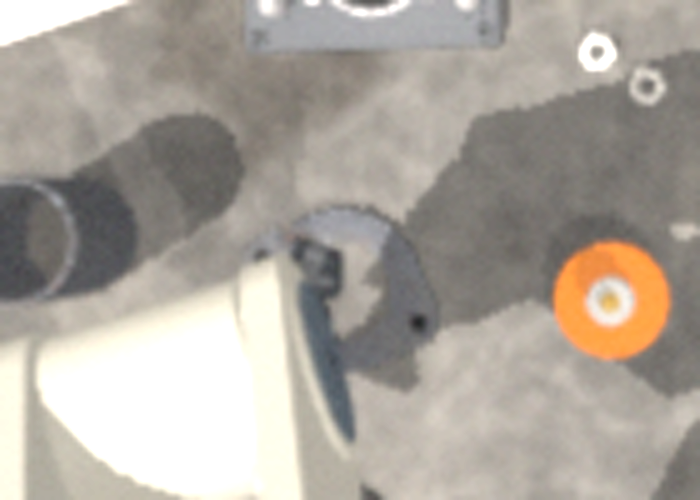

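The arm covers part of the flange, but the inner finger at (318,262) in the crop is over the bore's near edge. I'll descend and pinch.

To row units: 0.037 m / 0.8 = 0.0463, 0.03 m / 0.8 = 0.0375.

Emit:
move_arm(motion=[[0, 0, 0, 0, 0, 0.0188, 0.036], [0, 0, 0, 0, 0, 0.0375, 0.036], [0, 0, 0, 0, 0, 0.0463, 0.036], [0, 0, 0, 0, 0, 0.0463, 0.036]])

```text
clock: 2.4
eef_pos: [430.5, 147.6, 2.0]
tcp_rot: [-3.14, 0.001, 1.222]
contact_force: [0.0, -0.6, -0.2]
opening: 0.419
grasp_force: 0.0
```

Emit:
move_arm(motion=[[0, 0, 0, 0, 0, 0, 0.01], [0, 0, 0, 0, 0, 0, 0.01], [0, 0, 0, 0, 0, 0, 0.01], [0, 0, 0, 0, 0, 0, 0.01]], grip_force=80)

```text
clock: 2.9
eef_pos: [431.4, 147.9, 3.2]
tcp_rot: [3.141, -0.0, 1.222]
contact_force: [0.1, -0.7, -0.9]
opening: 0.112
grasp_force: 0.0
```

To row units: -0.077 m / 0.8 = -0.0963, -0.05 m / 0.8 = -0.0625.

Emit:
move_arm(motion=[[0, 0, 0, 0, 0, -0.025, 0.01], [0, 0, 0, 0, 0, -0.0625, 0.01], [0, 0, 0, 0, 0, -0.0963, 0.01], [0, 0, 0, 0, 0, -0.0963, 0.01]])

```text
clock: 3.4
eef_pos: [432.8, 148.3, 81.7]
tcp_rot: [3.138, -0.003, 1.222]
contact_force: [-0.3, -0.7, -0.2]
opening: 0.117
grasp_force: 0.0
```

```bash
python3 - <<'E'
from h import *
im,d,P=shot('top','t2')
a=im[230:330,190:330]; im2,d2,P2=shot('side','s2'); b=im2[150:290,200:340]
a=cv2.resize(a,(560,400),interpolation=cv2.INTER_CUBIC);b=cv2.resize(b,(400,400),interpolation=cv2.INTER_CUBIC)
o=np.hstack([a,b]);o=cv2.resize(o,(800,333));cv2.imwrite('pics/t2c.png',cv2.convertScaleAbs(o,alpha=1.5,beta=15)[...,::-1])
print(comp(P,(235,265,285,305),6,14))
E
```

```text
(237, 'rect', array([455.4, 119.3]), array([62.5, 68.3]), 24.1, 'hullcentroid', array([453.2, 113.2]), 'major deg', np.float64(-28.1))
```

View pics/t2c.png

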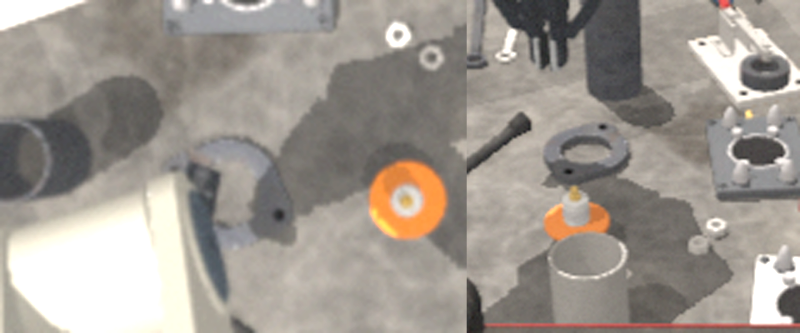

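```bash
python3 - <<'E'
from h import *
p=camera_params('side');T=np.linalg.inv(p['world_from_camera'])
s=sensors.sense();print(s['eef_pos'],s['opening'])
for w in [s['eef_pos'],[464,136,10]]:
    c=(T@np.array([*w,1]))[:3];uv=c[:2]/c[2];r=uv@uv;print((p['camera_matrix']@np.array([*(uv*(1+p['k1']*r)),1]))[:2])
d=np.load('pics/s2.npy');P=cloud('side',d)
im=cv2.imread('pics/s2.png')
m=P[100:200,215:250].reshape(-1,3)
k=(m[:,2]>60)&(m[:,2]<170)&(abs(m[:,0]-431)<80)&(abs(m[:,1]-148)<60)
for z in range(60,170,10):
    q=m[k&(m[:,2]>=z)&(m[:,2]<z+10)]
    if len(q):print(z,len(q),q.min(0).round(),q.max(0).round(),q.mean(0).round())
cv2.imwrite('pics/s2c.png',cv2.convertScaleAbs(cv2.resize(im[100:240,190:310],None,fx=4.2,fy=4.2,interpolation=cv2.INTER_CUBIC),alpha=2,beta=20))
E
```

```text
[431.18410709 147.7780727   79.81231545] 0.11416908495800587
[235.08417462 186.73152484]
[249.43666947 212.328945  ]
100 16 [418. 135. 104.] [443. 159. 110.] [430. 146. 107.]
110 44 [411. 134. 110.] [451. 158. 120.] [431. 142. 116.]
120 58 [411. 134. 120.] [451. 160. 130.] [430. 143. 124.]
130 61 [413. 130. 130.] [450. 163. 140.] [432. 143. 135.]
140 53 [404. 131. 140.] [451. 164. 150.] [430. 142. 145.]
150 128 [390. 123. 150.] [470. 167. 160.] [429. 142. 156.]
160 104 [388. 119. 160.] [470. 174. 170.] [423. 145. 165.]
```

View pics/s2c.png

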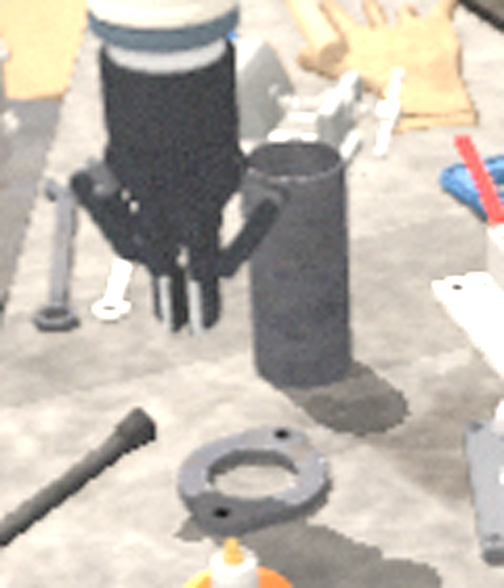

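The side view shows the fingertips at pixel (235,179), while the reported TCP projects to (235,187). The real tips are therefore about 20–25 mm behind the TCP, and the first pinch closed above the metal. I'll go lower and feel for the bench.

To row units: 0.09 m / 0.8 = 0.1125, 0.087 m / 0.8 = 0.1088.

Emit:
move_arm(motion=[[0, 0, 0, 0, 0, 0.025, 0.036], [0, 0, 0, 0, 0, 0.0625, 0.036], [0, 0, 0, 0, 0, 0.1, 0.036], [0, 0, 0, 0, 0, 0.1088, 0.036], [0, 0, 0, 0, 0, 0.1125, 0.036], [0, 0, 0, 0, 0, 0.1125, 0.036]])

```text
clock: 4.25
eef_pos: [431.6, 147.9, -9.6]
tcp_rot: [3.141, -0.0, 1.222]
contact_force: [-0.5, 0.0, 0.6]
opening: 0.427
grasp_force: 0.0
```

To row units: 0.006 m / 0.8 = 0.0075, 0.003 m / 0.8 = 0.0038.

Emit:
move_arm(motion=[[0, 0, 0, 0, 0, 0.0038, 0.036], [0, 0, 0, 0, 0, 0.0075, 0.036], [0, 0, 0, 0, 0, 0.0075, 0.036], [0, 0, 0, 0, 0, 0.0075, 0.036]])

```text
clock: 4.75
eef_pos: [431.3, 147.8, -15.9]
tcp_rot: [3.142, -0.0, 1.222]
contact_force: [-0.0, 1.1, 0.7]
opening: 0.422
grasp_force: 0.0
```

To row units: 0.004 m / 0.8 = 0.005, 0.002 m / 0.8 = 0.0025.

Emit:
move_arm(motion=[[0, 0, 0, 0, 0, 0.0025, 0.036], [0, 0, 0, 0, 0, 0.005, 0.036], [0, 0, 0, 0, 0, 0.005, 0.036], [0, 0, 0, 0, 0, 0.005, 0.036]])

```text
clock: 5.25
eef_pos: [431.2, 147.8, -20.1]
tcp_rot: [-3.141, 0.0, 1.222]
contact_force: [-0.3, -0.3, -0.2]
opening: 0.423
grasp_force: 0.0
```

Emit:
move_arm(motion=[[0, 0, 0, 0, 0, 0, 0.01], [0, 0, 0, 0, 0, 0, 0.01], [0, 0, 0, 0, 0, 0, 0.01], [0, 0, 0, 0, 0, 0, 0.01]])

```text
clock: 5.75
eef_pos: [431.1, 148.0, -19.6]
tcp_rot: [-3.141, -0.0, 1.222]
contact_force: [-2.9, 1.9, 8.7]
opening: 0.21
grasp_force: 72.9
```

To row units: -0.08 m / 0.8 = -0.1, -0.06 m / 0.8 = -0.075.

Emit:
move_arm(motion=[[0, 0, 0, 0, 0, -0.0125, 0.01], [0, 0, 0, 0, 0, -0.0375, 0.01], [0, 0, 0, 0, 0, -0.075, 0.01], [0, 0, 0, 0, 0, -0.1, 0.01], [0, 0, 0, 0, 0, -0.1, 0.01]])

```text
clock: 6.38
eef_pos: [432.2, 148.1, 61.3]
tcp_rot: [3.139, -0.002, 1.222]
contact_force: [1.0, -1.2, -3.9]
opening: 0.207
grasp_force: 73.0
```

```bash
python3 - <<'E'
from h import *
im,d,P=shot('side','s3')
cv2.imwrite('pics/s3c.png',cv2.convertScaleAbs(cv2.resize(im[120:250,190:340],None,fx=4.2,fy=4.2,interpolation=cv2.INTER_CUBIC),alpha=1.8,beta=20)[...,::-1])
E
python3 plan.py 431.3,147.9,60,70 615.4,119.4,60,93.1
```

```text
[615.4, 119.4, 60.0, 93.1] turn z -0.4032  shift 0.0362 0.1827 -0.0000 len 186
```

View pics/s3c.png

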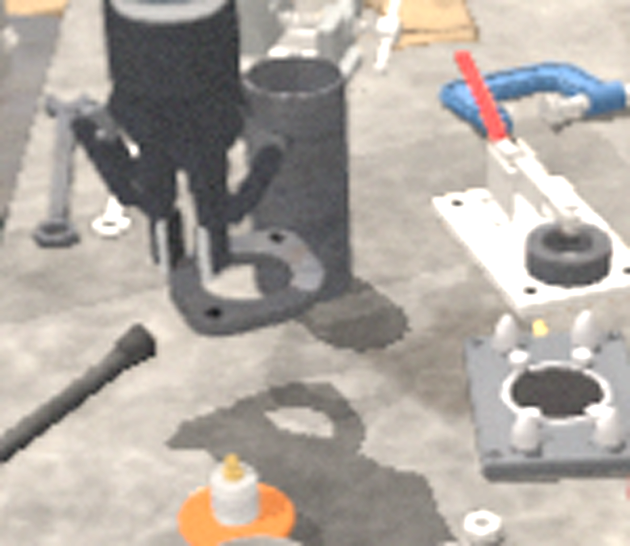

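The dark flange is held level. I'll carry it to above the black nest.

To row units: 0.1827 m / 0.8 = 0.2284, 0.16 m / 0.8 = 0.2, -0.403 rad / 6.2832 = -0.0641.

Emit:
move_arm(motion=[[0, 0, -0.0095, 0.0063, 0.0313, 0, 0.01], [0, 0, -0.0207, 0.0138, 0.075, 0, 0.01], [0, 0, -0.0318, 0.0225, 0.1188, 0, 0.01], [0, 0, -0.0446, 0.0325, 0.1625, 0, 0.01], [0, 0, -0.0573, 0.04, 0.2, 0, 0.01], [0, 0, -0.0641, 0.0453, 0.2284, 0, 0.01], [0, 0, -0.0641, 0.0453, 0.2284, 0, 0.01], [0, 0, -0.0641, 0.0453, 0.2284, 0, 0.01]])

```text
clock: 7.42
eef_pos: [613.6, 119.2, 58.5]
tcp_rot: [-3.139, 0.0, 1.624]
contact_force: [-0.1, -0.3, -3.1]
opening: 0.21
grasp_force: 73.1
```

```bash
python3 - <<'E'
from h import *
im,d,P=shot('top','t4'); im2,d2,P2=shot('side','s4')
a=cv2.resize(im[170:260,220:320],(420,378),interpolation=cv2.INTER_CUBIC);b=cv2.resize(im2[140:250,240:370],(380,378),interpolation=cv2.INTER_CUBIC)
cv2.imwrite('pics/t4c.png',cv2.convertScaleAbs(np.hstack([a,b]),alpha=1.7,beta=20)[...,::-1])
s=sensors.sense();print(s['eef_pos'],s['tcp_rot'])
Q=P[180:250,225:310].reshape(-1,3);k=(Q[:,2]>65)&(Q[:,2]<110);q=Q[k];print(len(q),np.median(q,0))
E
```

```text
[613.86895009 119.37779498  59.23665246] [-3.13965327e+00  2.08267439e-04  1.62459216e+00]
138 [651.27039708  78.7832136   87.74414869]
```

View pics/t4c.png

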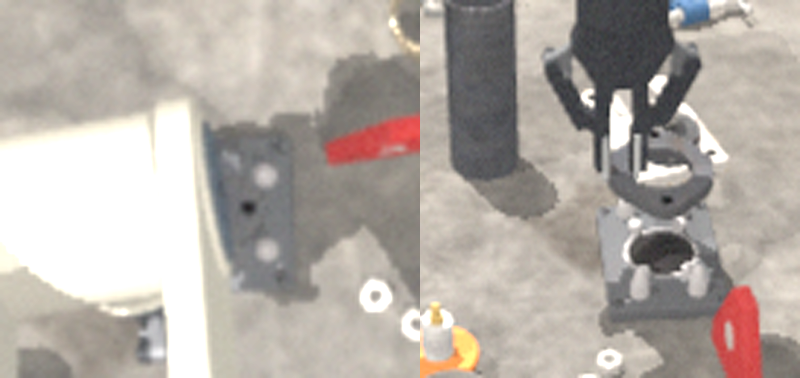

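```bash
python3 - <<'E'
from h import *
f=lambda a,b,z:ray(220+(a+.5)/4.2-.5,170+(b+.5)/4.2-.5,z).round(1)
print('ear',f(248,207,88),'pins',f(265,176,34),f(267,249,34))
P=cloud('side',np.load('pics/s4.npy'));Q=P[150:250,280:360].reshape(-1,3)
k=(Q[:,2]>70)&(Q[:,2]<105)&(Q[:,0]>605)&(Q[:,0]<710)&(Q[:,1]>50)&(Q[:,1]<190);q=Q[k];print(len(q),q.min(0),q.max(0))
A=np.c_[q[:,:2],np.ones(len(q))]
top=q
for i in range(6):
    A=np.c_[top[:,:2],np.ones(len(top))];c=np.linalg.lstsq(A,top[:,2],rcond=None)[0];r=top[:,2]-A@c;top=top[abs(r)<max(2,4-i)]
print('plane',c,len(top),'z at centre',c@[650,121,1])
E
```

```text
ear [650.2  74.3] pins [675.8  68.8] [627.7  66.4]
560 [605.82082287  60.54534472  76.901676  ] [693.05896292 179.23551647 104.73391657]
plane [-1.00978024e-02  2.54692621e-03  9.48873337e+01] 348 z at centre 88.63194023115814
```

To row units: 0.044 m / 0.8 = 0.055, 0.04 m / 0.8 = 0.05.

Emit:
move_arm(motion=[[0, 0, 0, 0, 0.0013, 0.0125, 0.01], [0, 0, 0, 0, 0.0013, 0.0313, 0.01], [0, 0, 0, 0, 0.0013, 0.0438, 0.01], [0, 0, 0, 0, 0.0013, 0.05, 0.01], [0, 0, 0, 0, 0.0013, 0.055, 0.01], [0, 0, 0, 0, 0.0013, 0.055, 0.01]])

```text
clock: 8.28
eef_pos: [616.3, 119.4, 15.8]
tcp_rot: [-3.141, 0.0, 1.625]
contact_force: [0.4, -0.6, -3.4]
opening: 0.208
grasp_force: 73.1
```

To row units: 0.009 m / 0.8 = 0.0113, 0.006 m / 0.8 = 0.0075.

Emit:
move_arm(motion=[[0, 0, 0, 0, 0, 0.0038, 0.01], [0, 0, 0, 0, 0, 0.0075, 0.01], [0, 0, 0, 0, 0, 0.0113, 0.01], [0, 0, 0, 0, 0, 0.0113, 0.01]])

```text
clock: 8.78
eef_pos: [616.1, 119.4, 6.7]
tcp_rot: [-3.141, 0.0, 1.625]
contact_force: [0.6, -0.2, -3.4]
opening: 0.207
grasp_force: 73.1
```

To row units: 0.0055 m / 0.8 = 0.0069, 0.003 m / 0.8 = 0.0038.

Emit:
move_arm(motion=[[0, 0, 0, 0, 0, 0.0038, 0.01], [0, 0, 0, 0, 0, 0.0069, 0.01], [0, 0, 0, 0, 0, 0.0069, 0.01], [0, 0, 0, 0, 0, 0.0069, 0.01]])

```text
clock: 9.28
eef_pos: [616.4, 119.4, 1.5]
tcp_rot: [-3.142, 0.0, 1.625]
contact_force: [-0.6, -0.3, -3.1]
opening: 0.21
grasp_force: 73.1
```

To row units: 0.002 m / 0.8 = 0.0025, 0.001 m / 0.8 = 0.0013.

Emit:
move_arm(motion=[[0, 0, 0, 0, 0, 0.0013, 0.01], [0, 0, 0, 0, 0, 0.0025, 0.01], [0, 0, 0, 0, 0, 0.0025, 0.01]])

```text
clock: 9.65
eef_pos: [616.5, 119.5, 0.4]
tcp_rot: [3.141, -0.0, 1.625]
contact_force: [-3.3, -0.8, 6.1]
opening: 0.207
grasp_force: 75.2
```

Emit:
move_arm(motion=[[0, 0, 0, 0, 0, 0, 0.034], [0, 0, 0, 0, 0, 0, 0.034], [0, 0, 0, 0, 0, 0, 0.034], [0, 0, 0, 0, 0, 0, 0.034]])

```text
clock: 10.15
eef_pos: [616.4, 119.4, -0.5]
tcp_rot: [3.142, -0.0, 1.625]
contact_force: [-0.4, -0.5, 0.2]
opening: 0.397
grasp_force: 0.0
```

To row units: -0.12 m / 0.8 = -0.15, -0.06 m / 0.8 = -0.075.

Emit:
move_arm(motion=[[0, 0, 0, 0, 0, -0.025, 0.034], [0, 0, 0, 0, 0, -0.075, 0.034], [0, 0, 0, 0, 0, -0.15, 0.034], [0, 0, 0, 0, 0, -0.15, 0.034]])

```text
clock: 10.65
eef_pos: [620.2, 120.2, 126.1]
tcp_rot: [3.132, -0.001, 1.625]
contact_force: [-0.6, 0.5, -0.5]
opening: 0.4
grasp_force: 0.0
```

```bash
# bright flange centre 488,-298 yaxis 122, x axis 32; cmd now (616.4,119.5,119.5)
python3 plan.py 616.4,119.5,119.5,93.1 458.5,-316.4,119.5,122 458.5,-316.4,10,122
```

```text
[458.5, -316.4, 119.5, 122.0] turn z -0.5044  shift -0.4267 -0.1812 -0.0000 len 464
[458.5, -316.4, 10.0, 122.0] turn z -0.0000  shift 0.0000 0.0000 0.1095 len 110
```

To row units: -0.4267 m / 0.8 = -0.5334, -0.1812 m / 0.8 = -0.2265, -0.5044 rad / 6.2832 = -0.0803.

Emit:
move_arm(motion=[[0, 0, -0.008, -0.0625, -0.0263, 0, 0.036], [0, 0, -0.0191, -0.1313, -0.0563, 0, 0.036], [0, 0, -0.0302, -0.2, -0.085, 0, 0.036], [0, 0, -0.0414, -0.2688, -0.1138, 0, 0.036], [0, 0, -0.0525, -0.3375, -0.1438, 0, 0.036], [0, 0, -0.0637, -0.4063, -0.1725, 0, 0.036], [0, 0, -0.0732, -0.475, -0.2013, 0, 0.036], [0, 0, -0.0803, -0.5334, -0.2265, 0, 0.036]])

```text
clock: 11.65
eef_pos: [457.4, -318.4, 120.0]
tcp_rot: [3.141, 0.0, 2.13]
contact_force: [0.3, 0.8, 1.1]
opening: 0.421
grasp_force: 0.0
```

To row units: 0.1095 m / 0.8 = 0.1369, 0.07 m / 0.8 = 0.0875.

Emit:
move_arm(motion=[[0, 0, 0, 0, 0, 0, 0.036], [0, 0, 0, 0, 0, 0.0375, 0.036], [0, 0, 0, 0, 0, 0.0875, 0.036], [0, 0, 0, 0, 0, 0.1369, 0.036], [0, 0, 0, 0, 0, 0.1369, 0.036], [0, 0, 0, 0, 0, 0.1369, 0.036]])

```text
clock: 12.4
eef_pos: [459.2, -316.4, 11.2]
tcp_rot: [3.141, 0.001, 2.13]
contact_force: [0.0, 0.3, 0.6]
opening: 0.424
grasp_force: 0.0
```

```bash
python3 - <<'E'
from h import *
im,d,P=shot('top','t5')
a=cv2.resize(im[235:325,370:470],(420,378),interpolation=cv2.INTER_CUBIC);b=cv2.resize(im[175:265,220:320],(380,378),interpolation=cv2.INTER_CUBIC)
cv2.imwrite('pics/t5c.png',cv2.convertScaleAbs(np.hstack([a,b]),alpha=1.4,beta=15)[...,::-1])
s=sensors.sense();print(s['eef_pos'],s['tcp_rot'])
print('nb flange',comp(P,(233,196,296,244),26,33),np.median(P[196:244,233:296][(P[196:244,233:296,2]>26)&(P[196:244,233:296,2]<33)][:,2]))
E
```

```text
[ 459.56739047 -316.78076585   11.61456977] [3.14072326e+00 1.94055735e-03 2.12947647e+00]
nb flange (253, 'rect', array([637.1, 107.9]), array([52.5, 90.1]), 45.1, 'hullcentroid', array([640.6, 106.7]), 'major deg', np.float64(-49.5)) 29.894849613234328
```

View pics/t5c.png

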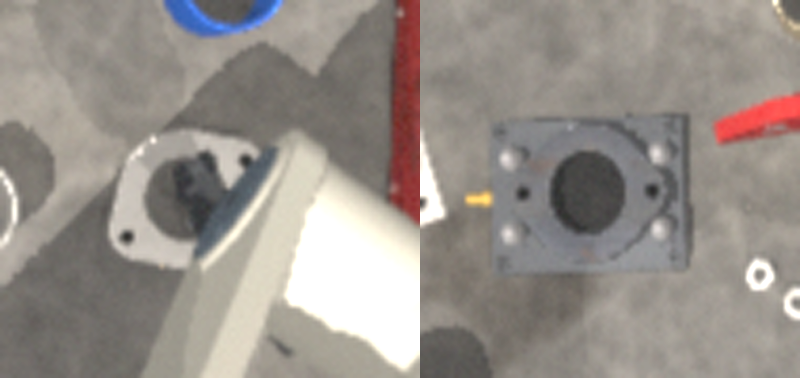

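The dark flange is seated with its ears between the pins and its top at z = 29.9 mm. Next I pinch the bright flange.

To row units: 0.0295 m / 0.8 = 0.0369, 0.027 m / 0.8 = 0.0338.

Emit:
move_arm(motion=[[0, 0, 0, 0, 0, 0.0125, 0.036], [0, 0, 0, 0, 0, 0.025, 0.036], [0, 0, 0, 0, 0, 0.0338, 0.036], [0, 0, 0, 0, 0, 0.0369, 0.036], [0, 0, 0, 0, 0, 0.0369, 0.036]])

```text
clock: 13.08
eef_pos: [458.3, -316.4, -19.8]
tcp_rot: [-3.141, -0.0, 2.129]
contact_force: [0.4, -0.1, -0.5]
opening: 0.424
grasp_force: 0.0
```

Emit:
move_arm(motion=[[0, 0, 0, 0, 0, 0, 0.01], [0, 0, 0, 0, 0, 0, 0.01], [0, 0, 0, 0, 0, 0, 0.01], [0, 0, 0, 0, 0, 0, 0.01]])

```text
clock: 13.58
eef_pos: [458.3, -316.7, -19.0]
tcp_rot: [-3.141, 0.0, 2.129]
contact_force: [-3.0, -1.5, 5.2]
opening: 0.205
grasp_force: 74.7
```

```bash
python3 plan.py 458.5,-316.4,60.5,122 643.3,-130.9,60.5,82.7 
```

```text
[643.3, -130.9, 60.5, 82.7] turn z 0.6859  shift 0.0594 0.2550 -0.0000 len 262
```

To row units: -0.11 m / 0.8 = -0.1375, -0.08 m / 0.8 = -0.1.

Emit:
move_arm(motion=[[0, 0, 0, 0, 0, -0.0125, 0.01], [0, 0, 0, 0, 0, -0.05, 0.01], [0, 0, 0, 0, 0, -0.1, 0.01], [0, 0, 0, 0, 0, -0.1375, 0.01], [0, 0, 0, 0, 0, -0.1375, 0.01]])

```text
clock: 14.2
eef_pos: [459.9, -317.3, 92.9]
tcp_rot: [3.14, 0.004, 2.129]
contact_force: [-0.2, -1.1, -3.6]
opening: 0.209
grasp_force: 75.0
```

To row units: 0.255 m / 0.8 = 0.3188, 0.249 m / 0.8 = 0.3113, 0.686 rad / 6.2832 = 0.1092.

Emit:
move_arm(motion=[[0, 0, 0.0127, 0.0075, 0.035, 0, 0.01], [0, 0, 0.0286, 0.0188, 0.0838, 0, 0.01], [0, 0, 0.0462, 0.0313, 0.135, 0, 0.01], [0, 0, 0.0637, 0.0438, 0.1863, 0, 0.01], [0, 0, 0.0812, 0.055, 0.2375, 0, 0.01], [0, 0, 0.0971, 0.0663, 0.285, 0, 0.01], [0, 0, 0.1066, 0.0725, 0.3113, 0, 0.01], [0, 0, 0.1092, 0.0743, 0.3188, 0, 0.01]])

```text
clock: 15.2
eef_pos: [642.9, -129.6, 88.7]
tcp_rot: [-3.139, -0.0, 1.444]
contact_force: [-0.9, 0.2, -3.6]
opening: 0.201
grasp_force: 75.1
```

To row units: 0.03 m / 0.8 = 0.0375, 0.01 m / 0.8 = 0.0125.

Emit:
move_arm(motion=[[0, 0, 0, 0, 0, 0.0125, 0.01], [0, 0, 0, 0, 0, 0.0375, 0.01], [0, 0, 0, 0, 0, 0.0375, 0.01], [0, 0, 0, 0, 0, 0.0375, 0.01], [0, 0, 0, 0, 0, 0.0375, 0.01]])

```text
clock: 15.82
eef_pos: [643.5, -131.3, 61.0]
tcp_rot: [3.141, 0.0, 1.443]
contact_force: [0.7, -0.3, -3.3]
opening: 0.206
grasp_force: 75.1
```

```bash
python3 - <<'E'
from h import *
im,d,P=shot('top','t6')
a=cv2.resize(im[165:255,310:410],(700,630)[:2],interpolation=cv2.INTER_CUBIC)[:600]
cv2.imwrite('pics/t6c.png',cv2.convertScaleAbs(a,alpha=1.2,beta=10)[...,::-1])
s=sensors.sense();print(s['eef_pos'],s['tcp_rot'],s['grasp_force'])
E
```

```text
[ 643.60607482 -131.23327675   61.06801913] [3.14058915e+00 7.65883932e-05 1.44298775e+00] 75.07445185219694
```

View pics/t6c.png

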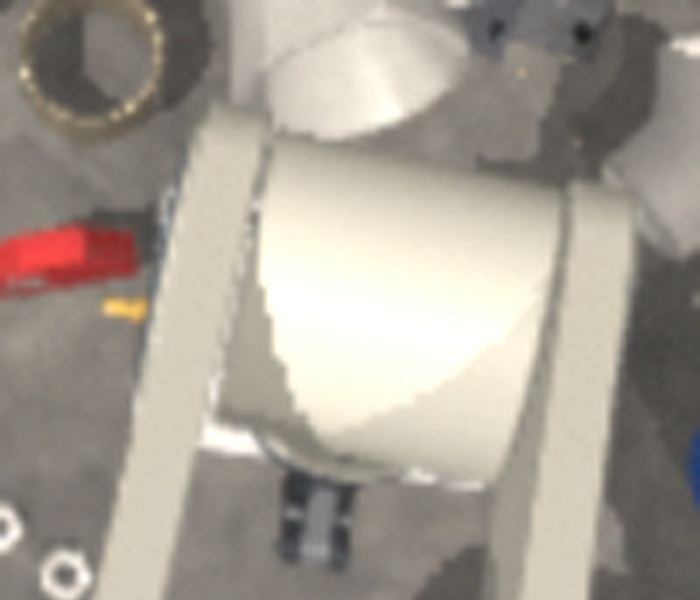

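The wrist hides the flange in the top view, so I'll use the side camera's depth.

```bash
python3 - <<'E'
from h import *
im2,d2,P2=shot('side','s6')
P0=cloud('side',np.load('pics/side0.npy'));Pt=cloud('top',np.load('pics/top0.npy'))
# pins from both cameras, initial frames
for n,P in(('top',Pt),('side',P0)):
  for c in [(650,121,93.1),(677.8,-135.3,82.7)]:
    a=np.radians(c[2]-90);ex=np.array([np.cos(a),np.sin(a)]);ey=np.array([-ex[1],ex[0]])
    L=(P[...,:2]-c[:2]);lx=L@ex;ly=L@ey
    out=[]
    for sx in(-1,1):
      for sy in(-1,1):
        k=(abs(lx-25*sx)<12)&(abs(ly-55*sy)<12)&(P[...,2]>24)&(P[...,2]<40)
        out.append((int(k.sum()),round(lx[k].mean()-25*sx,1),round(ly[k].mean()-55*sy,1)) if k.sum() else 0)
    print(n,c,out)
Q=P2.reshape(-1,3);c=(677.8,-135.3)
k=(Q[:,2]>70)&(Q[:,2]<100)&(abs(Q[:,0]-678)<60)&(abs(Q[:,1]+135)<70);q=Q[k];print(len(q))
if len(q): print(q.min(0),q.max(0))
b=im2[180:300,290:400];cv2.imwrite('pics/s6c.png',cv2.resize(b,None,fx=4.5,fy=4.5,interpolation=cv2.INTER_CUBIC)[...,::-1])
E
```

```text
top (650, 121, 93.1) [(20, np.float64(-0.4), np.float64(2.4)), (19, np.float64(0.8), np.float64(1.9)), (21, np.float64(-0.4), np.float64(2.6)), (21, np.float64(0.6), np.float64(1.9))]
top (677.8, -135.3, 82.7) [(23, np.float64(-0.2), np.float64(1.9)), (23, np.float64(0.5), np.float64(0.2)), (19, np.float64(-0.4), np.float64(1.4)), (21, np.float64(-0.1), np.float64(0.5))]
side (650, 121, 93.1) [(27, np.float64(0.5), np.float64(-0.5)), (23, np.float64(1.0), np.float64(-1.2)), (25, np.float64(-0.1), np.float64(-0.6)), (23, np.float64(0.8), np.float64(-1.5))]
side (677.8, -135.3, 82.7) [(1, np.float64(0.9), np.float64(2.0)), (31, np.float64(1.3), np.float64(-3.7)), 0, (32, np.float64(1.0), np.float64(-3.4))]
872
[ 621.90388387 -194.78599691   78.69860733] [722.6733454  -86.31711812  99.55242731]
```

View pics/s6c.png

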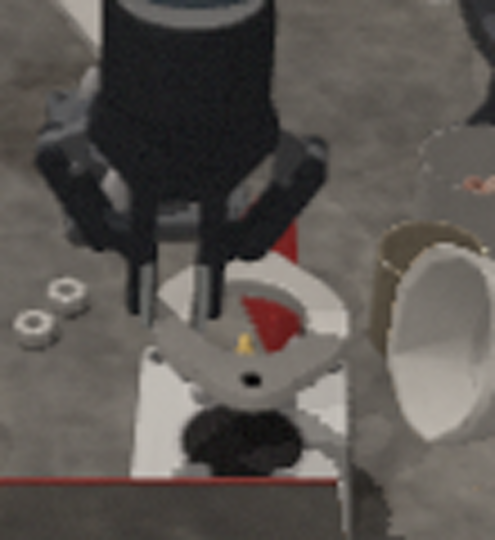

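```bash
python3 - <<'E'
from h import *
p=camera_params('side');T=p['world_from_camera']
for px in [(290+251.5/4.5-.5,180+379.5/4.5-.5)]:
    r=cv2.undistortPoints(np.array([[px]]),p['camera_matrix'],np.array([p['k1'],0,0,0.])).ravel()
    w=T[:3,:3]@np.array([*r,1]);o=T[:3,3]
    for z in(88,90,92):print(z,o+w*(z-o[2])/w[2])
P=cloud('side',np.load('pics/s6.npy'))
u,v=345,262;print(P[v-3:v+4,u-8:u-4].reshape(-1,3).mean(0))
E
```

```text
88 [ 674.61115833 -179.62771293   88.        ]
90 [ 674.21754469 -182.09301671   90.        ]
92 [ 673.82393105 -184.55832048   92.        ]
[ 660.85317983 -175.99821157   90.20758521]
```

To row units: 0.045 m / 0.8 = 0.0563, 0.04 m / 0.8 = 0.05.

Emit:
move_arm(motion=[[0, 0, 0, 0, 0, 0.0125, 0.01], [0, 0, 0, 0, 0, 0.0313, 0.01], [0, 0, 0, 0, 0, 0.0438, 0.01], [0, 0, 0, 0, 0, 0.05, 0.01], [0, 0, 0, 0, 0, 0.0563, 0.01], [0, 0, 0, 0, 0, 0.0563, 0.01]])

```text
clock: 16.68
eef_pos: [643.1, -130.9, 15.2]
tcp_rot: [-3.141, -0.0, 1.443]
contact_force: [-0.0, 0.3, -3.2]
opening: 0.207
grasp_force: 75.1
```

To row units: 0.008 m / 0.8 = 0.01, 0.006 m / 0.8 = 0.0075.

Emit:
move_arm(motion=[[0, 0, 0, 0, 0, 0.0038, 0.01], [0, 0, 0, 0, 0, 0.0075, 0.01], [0, 0, 0, 0, 0, 0.01, 0.01], [0, 0, 0, 0, 0, 0.01, 0.01]])

```text
clock: 17.18
eef_pos: [643.1, -130.9, 7.3]
tcp_rot: [-3.141, -0.0, 1.443]
contact_force: [-0.0, 0.0, -3.3]
opening: 0.202
grasp_force: 75.1
```

To row units: 0.008 m / 0.8 = 0.01, 0.006 m / 0.8 = 0.0075.

Emit:
move_arm(motion=[[0, 0, 0, 0, 0, 0.0038, 0.01], [0, 0, 0, 0, 0, 0.0075, 0.01], [0, 0, 0, 0, 0, 0.01, 0.01], [0, 0, 0, 0, 0, 0.01, 0.01]])

```text
clock: 17.68
eef_pos: [643.3, -131.0, 0.8]
tcp_rot: [3.142, -0.0, 1.443]
contact_force: [-4.8, -0.0, 10.9]
opening: 0.204
grasp_force: 78.1
```

Emit:
move_arm(motion=[[0, 0, 0, 0, 0, 0, 0.034], [0, 0, 0, 0, 0, 0, 0.034], [0, 0, 0, 0, 0, 0, 0.034], [0, 0, 0, 0, 0, 0, 0.034]])

```text
clock: 18.18
eef_pos: [643.3, -131.0, -0.6]
tcp_rot: [3.142, -0.0, 1.443]
contact_force: [-0.4, 0.0, 1.0]
opening: 0.399
grasp_force: 0.0
```

To row units: -0.22 m / 0.8 = -0.275, -0.18 m / 0.8 = -0.225.

Emit:
move_arm(motion=[[0, 0, 0, 0, 0, -0.025, 0.034], [0, 0, 0, 0, 0, -0.075, 0.034], [0, 0, 0, 0, 0, -0.15, 0.034], [0, 0, 0, 0, 0, -0.225, 0.06], [0, 0, 0, 0, 0, -0.275, 0.085], [0, 0, 0, 0, 0, -0.275, 0.085]])

```text
clock: 18.92
eef_pos: [645.6, -131.4, 225.3]
tcp_rot: [3.133, 0.001, 1.443]
contact_force: [0.5, -0.6, -0.8]
opening: 0.993
grasp_force: 0.0
```

```bash
# grey tube at 481.3,-146.9; current cmd 643.3,-130.9,219.5
python3 plan.py 643.3,-130.9,219.5,82.7 481.2,-146.8,219.5,82.7 481.2,-146.8,20,82.7
```

```text
[481.2, -146.8, 219.5, 82.7] turn z -0.0000  shift -0.0364 -0.1588 -0.0000 len 163
[481.2, -146.8, 20.0, 82.7] turn z -0.0000  shift 0.0000 0.0000 0.1995 len 200
```

To row units: -0.1588 m / 0.8 = -0.1985, -0.125 m / 0.8 = -0.1563.

Emit:
move_arm(motion=[[0, 0, 0, -0.0075, -0.0375, 0, 0.085], [0, 0, 0, -0.0225, -0.1, 0, 0.085], [0, 0, 0, -0.035, -0.1563, 0, 0.085], [0, 0, 0, -0.0455, -0.1985, 0, 0.085], [0, 0, 0, -0.0455, -0.1985, 0.0375, 0.085], [0, 0, 0, -0.0455, -0.1985, 0.0875, 0.085], [0, 0, 0, -0.0455, -0.1985, 0.125, 0.085], [0, 0, 0, -0.0455, -0.1985, 0.125, 0.085]])

```text
clock: 19.92
eef_pos: [478.9, -146.2, 117.6]
tcp_rot: [-3.137, -0.001, 1.443]
contact_force: [0.0, 0.0, 0.3]
opening: 0.998
grasp_force: 0.0
```

```bash
cat >> h.py <<'E'
def seat(P,c,yaw,z0=26,z1=33):
    a=np.radians(yaw);ex=np.array([np.cos(a),np.sin(a)]);ey=np.array([-ex[1],ex[0]]);L=P[...,:2]-c;lx=L@ex;ly=L@ey
    k=(abs(lx)<48)&(abs(ly)<60)&(P[...,2]>z0)&(P[...,2]<z1)
    A=np.c_[lx[k],ly[k],np.ones(k.sum())];s=np.linalg.lstsq(A,P[...,2][k],rcond=None)[0]
    w=abs(ly)<12; e=abs(lx)<6
    print(int(k.sum()),'plane',s.round(4),'x ext',lx[k&w].min().round(1),lx[k&w].max().round(1),'y ext',ly[k&e].min().round(1),ly[k&e].max().round(1))
E
python3 - <<'E'
from h import *
im,d,P=shot('top','t7')
seat(P,(650.2,121.3),3.1);seat(P,(677.8,-135.3),-7.3)
s=sensors.sense();print(s['eef_pos'],s['tcp_rot'])
E
```

```text
506 plane [4.30000e-03 2.00000e-03 2.98645e+01] x ext -45.8 43.9 y ext -56.3 57.1
511 plane [-3.50000e-03  5.30000e-03  2.98638e+01] x ext -46.6 44.9 y ext -57.3 57.2
[ 480.22864017 -146.61829272  119.15595911] [-3.13932748e+00 -3.55567765e-04  1.44322102e+00]
```

Both flanges are seated flat with their tops at 29.9 mm. Next is the grey tube.

Emit:
move_arm(motion=[[0, 0, 0, 0, 0, 0.025, 0.085], [0, 0, 0, 0, 0, 0.0563, 0.085], [0, 0, 0, 0, 0, 0.0875, 0.085], [0, 0, 0, 0, 0, 0.1063, 0.085], [0, 0, 0, 0, 0, 0.1144, 0.085], [0, 0, 0, 0, 0, 0.1144, 0.085]])

```text
clock: 20.72
eef_pos: [481.5, -146.9, 28.4]
tcp_rot: [3.141, 0.0, 1.443]
contact_force: [-0.1, 0.6, -0.0]
opening: 0.997
grasp_force: 0.0
```

Emit:
move_arm(motion=[[0, 0, 0, 0, 0, 0, 0.055], [0, 0, 0, 0, 0, 0, 0.055], [0, 0, 0, 0, 0, 0, 0.055], [0, 0, 0, 0, 0, 0, 0.055]], grip_force=50)

```text
clock: 21.22
eef_pos: [481.9, -147.1, 29.1]
tcp_rot: [3.14, 0.0, 1.443]
contact_force: [-1.0, 0.3, 6.5]
opening: 0.773
grasp_force: 55.0
```

```bash
python3 plan.py 481.2,-146.8,138,82.7 677.6,-135.3,138,82.7
```

```text
[677.6, -135.3, 138.0, 82.7] turn z -0.0000  shift 0.0364 0.1933 -0.0000 len 197
```

To row units: -0.11 m / 0.8 = -0.1375, -0.08 m / 0.8 = -0.1.

Emit:
move_arm(motion=[[0, 0, 0, 0, 0, -0.0125, 0.055], [0, 0, 0, 0, 0, -0.05, 0.055], [0, 0, 0, 0, 0, -0.1, 0.055], [0, 0, 0, 0, 0, -0.1375, 0.055], [0, 0, 0, 0, 0, -0.1375, 0.055]])

```text
clock: 21.85
eef_pos: [482.6, -147.3, 140.4]
tcp_rot: [3.137, 0.001, 1.443]
contact_force: [0.5, 0.7, -5.1]
opening: 0.77
grasp_force: 58.2
```

To row units: 0.1933 m / 0.8 = 0.2416, 0.175 m / 0.8 = 0.2188.

Emit:
move_arm(motion=[[0, 0, 0, 0.005, 0.025, 0, 0.055], [0, 0, 0, 0.0125, 0.0663, 0, 0.055], [0, 0, 0, 0.0225, 0.1188, 0, 0.055], [0, 0, 0, 0.0325, 0.1725, 0, 0.055], [0, 0, 0, 0.0413, 0.2188, 0, 0.055], [0, 0, 0, 0.0455, 0.2416, 0, 0.055], [0, 0, 0, 0.0455, 0.2416, 0, 0.055], [0, 0, 0, 0.0455, 0.2416, 0, 0.055]])

```text
clock: 22.85
eef_pos: [675.8, -135.2, 136.4]
tcp_rot: [-3.139, -0.0, 1.443]
contact_force: [0.7, 0.8, -5.3]
opening: 0.773
grasp_force: 58.1
```

To row units: 0.076 m / 0.8 = 0.095, 0.07 m / 0.8 = 0.0875.

Emit:
move_arm(motion=[[0, 0, 0, 0, 0, 0.0125, 0.055], [0, 0, 0, 0, 0, 0.0438, 0.055], [0, 0, 0, 0, 0, 0.075, 0.055], [0, 0, 0, 0, 0, 0.0875, 0.055], [0, 0, 0, 0, 0, 0.095, 0.055], [0, 0, 0, 0, 0, 0.095, 0.055], [0, 0, 0, 0, 0, 0.095, 0.055]])

```text
clock: 23.72
eef_pos: [678.1, -135.5, 62.9]
tcp_rot: [3.14, 0.0, 1.443]
contact_force: [0.2, 0.1, -4.0]
opening: 0.772
grasp_force: 58.0
```

To row units: 0.003 m / 0.8 = 0.0038, 0.002 m / 0.8 = 0.0025.

Emit:
move_arm(motion=[[0, 0, 0, 0, 0, 0.0013, 0.055], [0, 0, 0, 0, 0, 0.0025, 0.055], [0, 0, 0, 0, 0, 0.0038, 0.055], [0, 0, 0, 0, 0, 0.0038, 0.055]])

```text
clock: 24.22
eef_pos: [677.5, -135.3, 59.3]
tcp_rot: [3.141, -0.0, 1.443]
contact_force: [-0.5, 0.9, -0.4]
opening: 0.768
grasp_force: 58.4
```

To row units: 0.001 m / 0.8 = 0.0013.

Emit:
move_arm(motion=[[0, 0, 0, 0, 0, 0.0013, 0.055], [0, 0, 0, 0, 0, 0.0013, 0.055], [0, 0, 0, 0, 0, 0.0013, 0.055]])

```text
clock: 24.6
eef_pos: [677.5, -135.3, 59.2]
tcp_rot: [3.141, -0.0, 1.443]
contact_force: [-4.0, 0.8, 8.0]
opening: 0.768
grasp_force: 59.5
```

Emit:
move_arm(motion=[[0, 0, 0, 0, 0, 0, 0.085], [0, 0, 0, 0, 0, 0, 0.085], [0, 0, 0, 0, 0, 0, 0.085]])

```text
clock: 24.98
eef_pos: [677.6, -135.4, 58.0]
tcp_rot: [3.141, 0.0, 1.443]
contact_force: [0.1, 0.6, 0.1]
opening: 0.996
grasp_force: 0.0
```

To row units: -0.102 m / 0.8 = -0.1275, -0.06 m / 0.8 = -0.075.

Emit:
move_arm(motion=[[0, 0, 0, 0, 0, -0.025, 0.085], [0, 0, 0, 0, 0, -0.075, 0.085], [0, 0, 0, 0, 0, -0.1275, 0.085], [0, 0, 0, 0, 0, -0.1275, 0.085]])

```text
clock: 25.48
eef_pos: [680.4, -135.9, 165.7]
tcp_rot: [3.133, 0.001, 1.443]
contact_force: [1.0, -0.3, 0.6]
opening: 0.996
grasp_force: 0.0
```

```bash
python3 plan.py 677.6,-135.3,160,82.7 462.2,-15.3,160,82.7 462.2,-15.3,10,82.7
```

```text
[462.2, -15.3, 160.0, 82.7] turn z -0.0000  shift 0.0917 -0.2289 -0.0000 len 247
[462.2, -15.3, 10.0, 82.7] turn z -0.0000  shift 0.0000 0.0000 0.1500 len 150
```

To row units: -0.2289 m / 0.8 = -0.2861, 0.0917 m / 0.8 = 0.1146.

Emit:
move_arm(motion=[[0, 0, 0, 0.015, -0.0375, 0, 0.05], [0, 0, 0, 0.0375, -0.0938, 0, 0.05], [0, 0, 0, 0.0625, -0.1563, 0, 0.05], [0, 0, 0, 0.0875, -0.2188, 0, 0.05], [0, 0, 0, 0.1146, -0.2861, 0, 0.05], [0, 0, 0, 0.1146, -0.2861, 0.0375, 0.05], [0, 0, 0, 0.1146, -0.2861, 0.0875, 0.05], [0, 0, 0, 0.1146, -0.2861, 0.0875, 0.05]])

```text
clock: 26.48
eef_pos: [459.7, -15.1, 88.3]
tcp_rot: [-3.137, 0.0, 1.443]
contact_force: [-0.2, 0.5, 0.2]
opening: 0.588
grasp_force: 0.0
```

```bash
python3 - <<'E'
from h import *
im,d,P=shot('top','t8')
seat(P,(677.8,-135.3),-7.3)
Q=P[180:250,315:400];k=(Q[...,2]>108)&(Q[...,2]<122);q=np.ascontiguousarray(Q[k]).astype(np.float32);print(len(q),np.median(q[:,2]),cv2.minEnclosingCircle(np.ascontiguousarray(q[:,:2])),cv2.minAreaRect(np.ascontiguousarray(q[:,:2])))
print(sensors.sense()['eef_pos'])
a=cv2.resize(im[175:325,270:420],(600,600),interpolation=cv2.INTER_CUBIC);cv2.imwrite('pics/t8c.png',cv2.convertScaleAbs(a,alpha=1.3,beta=10)[...,::-1])
E
```

```text
342 plane [-2.00000e-04 -6.00000e-04  2.98145e+01] x ext -45.7 45.7 y ext -56.6 55.2
104 115.13954 ((676.3121948242188, -134.88485717773438), 33.50149154663086) ((675.795654296875, -134.47891235351562), (65.51226043701172, 63.186790466308594), 2.5675771236419678)
[461.13117865 -15.23468058  89.69985001]
```

View pics/t8c.png

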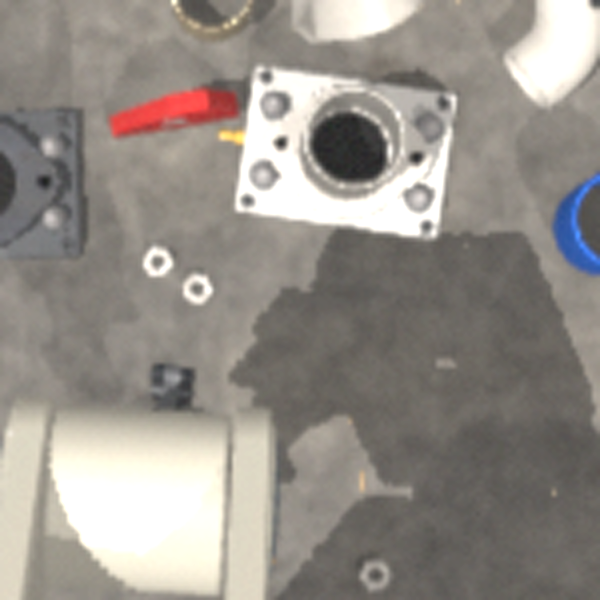

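The grey tube stands on the bright flange, centred at (676,-135) with its top at 115 mm. Next is the bung.

Emit:
move_arm(motion=[[0, 0, 0, 0, 0, 0.0125, 0.05], [0, 0, 0, 0, 0, 0.0375, 0.05], [0, 0, 0, 0, 0, 0.0688, 0.05], [0, 0, 0, 0, 0, 0.09, 0.05], [0, 0, 0, 0, 0, 0.0988, 0.05], [0, 0, 0, 0, 0, 0.0988, 0.05]])

```text
clock: 27.28
eef_pos: [462.4, -15.3, 11.2]
tcp_rot: [3.141, -0.0, 1.443]
contact_force: [-0.5, -0.4, 1.0]
opening: 0.584
grasp_force: 0.0
```

Emit:
move_arm(motion=[[0, 0, 0, 0, 0, 0, 0.015], [0, 0, 0, 0, 0, 0, 0.015], [0, 0, 0, 0, 0, 0, 0.015], [0, 0, 0, 0, 0, 0, 0.015]], grip_force=40)

```text
clock: 27.78
eef_pos: [462.8, -15.3, 11.9]
tcp_rot: [3.14, -0.0, 1.443]
contact_force: [-1.5, -0.0, 6.9]
opening: 0.284
grasp_force: 39.0
```

```bash
python3 plan.py 462.2,-15.3,161,82.7 676.6,-135.1,161,82.7
```

```text
[676.6, -135.1, 161.0, 82.7] turn z -0.0000  shift -0.0916 0.2279 -0.0000 len 246
```

To row units: -0.15 m / 0.8 = -0.1875, -0.12 m / 0.8 = -0.15.

Emit:
move_arm(motion=[[0, 0, 0, 0, 0, -0.0125, 0.015], [0, 0, 0, 0, 0, -0.05, 0.015], [0, 0, 0, 0, 0, -0.1, 0.015], [0, 0, 0, 0, 0, -0.15, 0.015], [0, 0, 0, 0, 0, -0.1875, 0.015], [0, 0, 0, 0, 0, -0.1875, 0.015]])

```text
clock: 28.52
eef_pos: [463.7, -15.3, 163.7]
tcp_rot: [3.136, -0.0, 1.443]
contact_force: [1.0, 0.1, -1.4]
opening: 0.286
grasp_force: 39.4
```

To row units: 0.2279 m / 0.8 = 0.2849, 0.2 m / 0.8 = 0.25.

Emit:
move_arm(motion=[[0, 0, 0, -0.0125, 0.0313, 0, 0.015], [0, 0, 0, -0.035, 0.0875, 0, 0.015], [0, 0, 0, -0.0575, 0.1438, 0, 0.015], [0, 0, 0, -0.08, 0.2, 0, 0.015], [0, 0, 0, -0.1, 0.25, 0, 0.015], [0, 0, 0, -0.1145, 0.2849, 0, 0.015], [0, 0, 0, -0.1145, 0.2849, 0, 0.015], [0, 0, 0, -0.1145, 0.2849, 0, 0.015]])

```text
clock: 29.52
eef_pos: [675.1, -134.7, 159.6]
tcp_rot: [-3.139, -0.0, 1.443]
contact_force: [-0.4, -1.2, -2.0]
opening: 0.285
grasp_force: 39.6
```

```bash
python3 - <<'E'
from h import *
im,d,P=shot('side','s9')
print(sensors.sense()['eef_pos'],sensors.sense()['grasp_force'])
o=(im[...,0]>170)&(im[...,1]>70)&(im[...,1]<170)&(im[...,2]<90)
Q=P[o];k=(abs(Q[:,0]-676)<60)&(abs(Q[:,1]+135)<60)&(Q[:,2]>130)&(Q[:,2]<210);q=Q[k];print(len(q),q.min(0),q.max(0))
for z in range(140,190,4):
    r=q[(q[:,2]>=z)&(q[:,2]<z+4)]
    if len(r)>3:print(z,len(r),r[:,0].min().round(1),r[:,0].max().round(1),r[:,1].min().round(1))
E
```

```text
[ 675.13925159 -134.57051569  160.05191945] 39.63121712207794
63 [ 643.55648645 -142.53388936  171.4351874 ] [ 705.46017123 -115.07767762  176.57069414]
172 61 643.6 705.5 -142.5
```

To row units: 0.051 m / 0.8 = 0.0638, 0.045 m / 0.8 = 0.0563.

Emit:
move_arm(motion=[[0, 0, 0, 0, 0, 0.01, 0.015], [0, 0, 0, 0, 0, 0.0275, 0.015], [0, 0, 0, 0, 0, 0.0438, 0.015], [0, 0, 0, 0, 0, 0.0563, 0.015], [0, 0, 0, 0, 0, 0.0638, 0.015], [0, 0, 0, 0, 0, 0.0638, 0.015], [0, 0, 0, 0, 0, 0.0638, 0.015]])

```text
clock: 30.45
eef_pos: [676.8, -135.2, 110.4]
tcp_rot: [3.141, 0.0, 1.443]
contact_force: [0.3, 0.5, -1.3]
opening: 0.282
grasp_force: 39.6
```

To row units: 0.003 m / 0.8 = 0.0038, 0.002 m / 0.8 = 0.0025.

Emit:
move_arm(motion=[[0, 0, 0, 0, 0, 0.0013, 0.015], [0, 0, 0, 0, 0, 0.0025, 0.015], [0, 0, 0, 0, 0, 0.0038, 0.015], [0, 0, 0, 0, 0, 0.0038, 0.015]])

```text
clock: 30.95
eef_pos: [676.5, -135.2, 107.0]
tcp_rot: [3.141, 0.0, 1.443]
contact_force: [0.4, 0.0, 0.3]
opening: 0.284
grasp_force: 39.8
```

To row units: 0.0015 m / 0.8 = 0.0019, 0.001 m / 0.8 = 0.0013.

Emit:
move_arm(motion=[[0, 0, 0, 0, 0, 0.0013, 0.015], [0, 0, 0, 0, 0, 0.0019, 0.015], [0, 0, 0, 0, 0, 0.0019, 0.015]])

```text
clock: 31.32
eef_pos: [676.8, -135.2, 106.9]
tcp_rot: [3.141, 0.0, 1.443]
contact_force: [-3.3, 0.4, 9.8]
opening: 0.282
grasp_force: 40.7
```

Emit:
move_arm(motion=[[0, 0, 0, 0, 0, 0, 0.05], [0, 0, 0, 0, 0, 0, 0.05], [0, 0, 0, 0, 0, 0, 0.05]])

```text
clock: 31.7
eef_pos: [676.4, -135.1, 105.3]
tcp_rot: [-3.141, 0.0, 1.443]
contact_force: [0.1, 0.6, 0.5]
opening: 0.584
grasp_force: 0.0
```

To row units: -0.0945 m / 0.8 = -0.1181, -0.06 m / 0.8 = -0.075.

Emit:
move_arm(motion=[[0, 0, 0, 0, 0, -0.025, 0.05], [0, 0, 0, 0, 0, -0.075, 0.05], [0, 0, 0, 0, 0, -0.1181, 0.085], [0, 0, 0, 0, 0, -0.1181, 0.085]])

```text
clock: 32.2
eef_pos: [678.8, -135.6, 205.0]
tcp_rot: [3.134, 0.001, 1.443]
contact_force: [-0.0, -1.1, 0.3]
opening: 0.981
grasp_force: 0.0
```

```bash
python3 plan.py 676.6,-135.1,200,82.7 490.7,283.8,200,93.1 490.7,283.8,92,93.1 490.7,283.8,180,93.1 650.2,121.3,180,93.1
```

```text
[490.7, 283.8, 200.0, 93.1] turn z -0.1815  shift 0.3919 -0.2376 -0.0000 len 458
[490.7, 283.8, 92.0, 93.1] turn z -0.0000  shift 0.0000 0.0000 0.1080 len 108
[490.7, 283.8, 180.0, 93.1] turn z -0.0000  shift 0.0000 0.0000 -0.0880 len 88
[650.2, 121.3, 180.0, 93.1] turn z -0.0000  shift -0.1709 0.1505 -0.0000 len 228
```

To row units: 0.3919 m / 0.8 = 0.4899, -0.2376 m / 0.8 = -0.297, -0.1815 rad / 6.2832 = -0.0289.

Emit:
move_arm(motion=[[0, 0, -0.0032, 0.05, -0.03, 0, 0.085], [0, 0, -0.008, 0.1125, -0.0688, 0, 0.085], [0, 0, -0.0111, 0.1775, -0.1075, 0, 0.085], [0, 0, -0.0143, 0.2425, -0.1475, 0, 0.085], [0, 0, -0.0175, 0.3075, -0.1863, 0, 0.085], [0, 0, -0.0207, 0.3725, -0.2263, 0, 0.085], [0, 0, -0.0255, 0.4375, -0.265, 0, 0.085], [0, 0, -0.0289, 0.4899, -0.297, 0, 0.085]])

```text
clock: 33.2
eef_pos: [489.3, 285.7, 200.1]
tcp_rot: [-3.141, -0.0, 1.626]
contact_force: [1.1, 0.1, 0.3]
opening: 0.995
grasp_force: 0.0
```

To row units: 0.108 m / 0.8 = 0.135, 0.08 m / 0.8 = 0.1.

Emit:
move_arm(motion=[[0, 0, 0, 0, 0, 0, 0.085], [0, 0, 0, 0, 0, 0, 0.085], [0, 0, 0, 0, 0, 0, 0.085], [0, 0, 0, 0, 0, 0.025, 0.085], [0, 0, 0, 0, 0, 0.0625, 0.085], [0, 0, 0, 0, 0, 0.1, 0.085], [0, 0, 0, 0, 0, 0.135, 0.085], [0, 0, 0, 0, 0, 0.135, 0.085]])

```text
clock: 34.2
eef_pos: [489.7, 281.9, 90.2]
tcp_rot: [-3.138, 0.002, 1.623]
contact_force: [0.1, 0.5, -0.7]
opening: 0.999
grasp_force: 0.0
```

Emit:
move_arm(motion=[[0, 0, 0, 0, 0, 0, 0.055], [0, 0, 0, 0, 0, 0, 0.055], [0, 0, 0, 0, 0, 0, 0.055], [0, 0, 0, 0, 0, 0, 0.055]], grip_force=70)

```text
clock: 34.7
eef_pos: [491.7, 284.0, 93.8]
tcp_rot: [3.139, -0.001, 1.625]
contact_force: [-0.2, -2.7, 7.7]
opening: 0.774
grasp_force: 78.2
```

To row units: -0.088 m / 0.8 = -0.11, -0.065 m / 0.8 = -0.0813.

Emit:
move_arm(motion=[[0, 0, 0, 0, 0, -0.0125, 0.055], [0, 0, 0, 0, 0, -0.0438, 0.055], [0, 0, 0, 0, 0, -0.0813, 0.055], [0, 0, 0, 0, 0, -0.11, 0.055], [0, 0, 0, 0, 0, -0.11, 0.055]])

```text
clock: 35.33
eef_pos: [491.6, 284.4, 181.8]
tcp_rot: [3.139, -0.002, 1.625]
contact_force: [0.4, -0.6, -8.7]
opening: 0.777
grasp_force: 81.2
```

To row units: -0.1709 m / 0.8 = -0.2136, 0.1505 m / 0.8 = 0.1881.

Emit:
move_arm(motion=[[0, 0, 0, -0.0188, 0.0163, 0, 0.055], [0, 0, 0, -0.0563, 0.05, 0, 0.055], [0, 0, 0, -0.1, 0.0875, 0, 0.055], [0, 0, 0, -0.1438, 0.1263, 0, 0.055], [0, 0, 0, -0.185, 0.1625, 0, 0.055], [0, 0, 0, -0.2136, 0.1881, 0, 0.055], [0, 0, 0, -0.2136, 0.1881, 0, 0.055], [0, 0, 0, -0.2136, 0.1881, 0, 0.055]])

```text
clock: 36.33
eef_pos: [649.2, 120.7, 178.4]
tcp_rot: [-3.139, 0.0, 1.624]
contact_force: [-0.5, 0.2, -7.4]
opening: 0.778
grasp_force: 81.7
```

To row units: 0.053 m / 0.8 = 0.0663, 0.045 m / 0.8 = 0.0563.

Emit:
move_arm(motion=[[0, 0, 0, 0, 0, 0.0125, 0.055], [0, 0, 0, 0, 0, 0.0375, 0.055], [0, 0, 0, 0, 0, 0.0563, 0.055], [0, 0, 0, 0, 0, 0.0663, 0.055], [0, 0, 0, 0, 0, 0.0663, 0.055], [0, 0, 0, 0, 0, 0.0663, 0.055]])

```text
clock: 37.08
eef_pos: [650.6, 121.4, 127.5]
tcp_rot: [3.141, -0.0, 1.625]
contact_force: [-0.5, -0.3, -7.9]
opening: 0.775
grasp_force: 81.7
```

Emit:
move_arm(motion=[[0, 0, 0, 0, 0, 0.0019, 0.055], [0, 0, 0, 0, 0, 0.0038, 0.055], [0, 0, 0, 0, 0, 0.0038, 0.055], [0, 0, 0, 0, 0, 0.0038, 0.055]])

```text
clock: 37.58
eef_pos: [650.2, 121.3, 124.0]
tcp_rot: [3.142, -0.0, 1.625]
contact_force: [0.1, 0.5, -8.1]
opening: 0.774
grasp_force: 81.7
```

To row units: 0.001 m / 0.8 = 0.0013.

Emit:
move_arm(motion=[[0, 0, 0, 0, 0, 0.0013, 0.055], [0, 0, 0, 0, 0, 0.0013, 0.055], [0, 0, 0, 0, 0, 0.0013, 0.055]])

```text
clock: 37.95
eef_pos: [650.4, 121.3, 123.8]
tcp_rot: [3.141, -0.0, 1.625]
contact_force: [-2.7, -1.6, 4.2]
opening: 0.773
grasp_force: 82.8
```

To row units: 0.001 m / 0.8 = 0.0013.

Emit:
move_arm(motion=[[0, 0, 0, 0, 0, 0.0013, 0.055], [0, 0, 0, 0, 0, 0.0013, 0.055], [0, 0, 0, 0, 0, 0.0013, 0.055]])

```text
clock: 38.33
eef_pos: [650.5, 121.3, 123.7]
tcp_rot: [3.141, -0.0, 1.625]
contact_force: [-5.1, -1.4, 12.0]
opening: 0.776
grasp_force: 83.7
```

Contact. I'll release, rise and back away.

Emit:
move_arm(motion=[[0, 0, 0, 0, 0, 0, 0.085], [0, 0, 0, 0, 0, 0, 0.085], [0, 0, 0, 0, 0, 0, 0.085], [0, 0, 0, 0, 0, 0, 0.085]])

```text
clock: 38.83
eef_pos: [650.2, 121.3, 121.9]
tcp_rot: [3.142, -0.0, 1.625]
contact_force: [0.8, -0.3, -0.9]
opening: 0.992
grasp_force: 0.0
```

To row units: -0.22 m / 0.8 = -0.275, -0.17 m / 0.8 = -0.2125.

Emit:
move_arm(motion=[[0, 0, 0, 0, 0, -0.025, 0.085], [0, 0, 0, 0, 0, -0.075, 0.085], [0, 0, 0, 0, 0, -0.1375, 0.085], [0, 0, 0, 0, 0, -0.1625, 0.085], [0, 0, 0, 0, -0.0625, -0.1625, 0.085], [0, 0, 0, 0, -0.1375, -0.1625, 0.085], [0, 0, 0, 0, -0.2125, -0.1625, 0.085], [0, 0, 0, 0, -0.275, -0.1625, 0.085]])

```text
clock: 39.83
eef_pos: [428.0, 109.1, 252.0]
tcp_rot: [-3.141, 0.0, 1.625]
contact_force: [0.2, 0.4, -0.4]
opening: 0.993
grasp_force: 0.0
```

Emit:
move_arm(motion=[[0, 0, 0, 0, 0, 0, 0.085], [0, 0, 0, 0, 0, 0, 0.085], [0, 0, 0, 0, 0, 0, 0.085], [0, 0, 0, 0, 0, 0, 0.085]])

```text
clock: 40.33
eef_pos: [431.2, 109.5, 251.8]
tcp_rot: [-3.141, 0.0, 1.624]
contact_force: [0.3, 0.3, -0.2]
opening: 0.998
grasp_force: 0.0
```

```bash
python3 - <<'E'
from h import *
im,d,P=shot('top','t10'); im2,d2,P2=shot('side','s10')
seat(P,(677.8,-135.3),-7.3);seat(P,(650.2,121.3),3.1)
def circ(P,c,z0,z1,r=50):
    k=(np.hypot(P[...,0]-c[0],P[...,1]-c[1])<r)&(P[...,2]>z0)&(P[...,2]<z1);q=np.ascontiguousarray(P[k]).astype(np.float32);p=np.ascontiguousarray(q[:,:2])
    A=np.c_[q[:,:2]-c,np.ones(len(q))];print(len(q),np.median(q[:,2]),np.round(cv2.minAreaRect(p)[0],1),np.round(cv2.minAreaRect(p)[1],1),'slope',np.linalg.lstsq(A,q[:,2],rcond=None)[0].round(4))
circ(P,(650,121),172,190);circ(P,(677,-135),116,128);circ(P,(677,-135),138,156)
circ(P,(703,-23),60,85)
a=cv2.resize(im[170:260,215:405],(800,379),interpolation=cv2.INTER_CUBIC);cv2.imwrite('pics/t10c.png',cv2.convertScaleAbs(a,alpha=1.3,beta=10)[...,::-1])
E
```

```text
317 plane [-4.80000e-03  1.00000e-03  2.98469e+01] x ext -46.8 45.3 y ext -57.2 57.2
318 plane [-8.90000e-03  5.80000e-03  3.00205e+01] x ext -45.7 43.7 y ext -56.4 57.7
115 180.28189 [649.3 122.3] [62.8 65.2] slope [-1.700000e-02 -4.700000e-03  1.797464e+02]
391 121.32856 [ 676.6 -134.4] [63.3 62.6] slope [-2.500000e-03  9.400000e-03  1.213472e+02]
73 147.05092 [ 675.  -134.1] [23.1 23. ] slope [ 9.800000e-03 -4.060000e-02  1.475316e+02]
92 72.96544 [703.1 -21.4] [15.  46.3] slope [ 0.1761 -0.1077 72.028 ]
```

View pics/t10c.png

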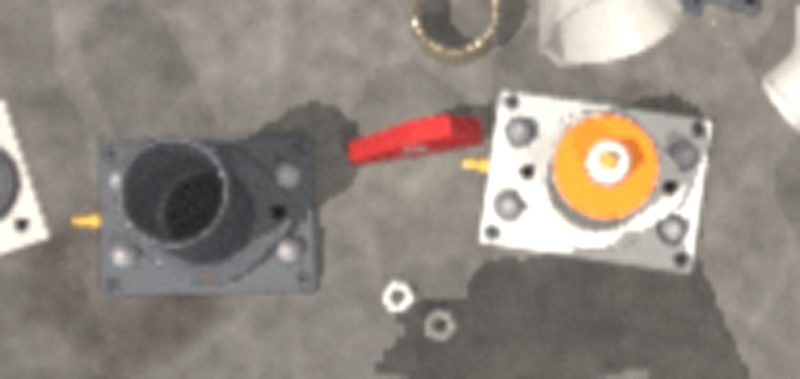

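The final view shows the dark tube on the dark flange at (175,190), with its top at 180 mm. The orange bung is seated on the grey tube at (605,165), with its shoulder at 121 mm. The magnet is unmoved at (415,140). I'm handing in.

```bash
python3 -c "
from rig import order;print(order.sign_off())"
```

```text
the job is handed in; nothing more can be done
None
```

The job is handed in at about 40 s of robot time. By the last camera measurements both flanges are seated flat, both tubes stand centred on their own flanges, the bung is seated in the grey tube, and the magnet is unmoved; sign-off returned no verdict.

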